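# Check the bench pull gauge at its red mark

## Robot

A 6-joint arm with a two-finger parallel gripper is mounted at the origin on a cart in front of the work surface, level with it; the furniture and walls round the work are solid. World frame = base frame: x ahead of the robot, y to its left, z up, the work surface at z = 0. Lengths are in m, angles in degrees, forces in N, time in s.
With the tool pointing down it reaches from about 0.275 to 0.825 m from the base axis. Payload 5.2 kg.
Tool frame: the origin (TCP) lies between the finger pads; the fingertips stand 17 mm ahead of it and the grasp point (between the pads) lies 2 mm behind it; z points along the fingers, y is the direction in which the jaws open and shut (so a half turn about z gives the same grasp; the last joint's range is limited). The gripper opens to 93 mm and grips with 3 to 60 N. Pads are 15 mm wide; open, the fingers measure 128 mm over their backs; the gripper's body (75 mm by 188 mm) begins 65 mm behind the grasp point.
Start: joints at [62.75, 14.817, 87.949, -0, 77.235, -11.62], TCP at [0.148, 0.53, 0.236] pointing down, gripper open.
Joint ranges: [-179.93, 179.93], [-52.35, 119.4], [10.71, 147.94], [-69.91, 249.91], [12.55, 155.21], [-178.61, 178.61]. Speed limits (degrees/s): [147.25, 147.25, 180, 180, 180, 180].

## Interface

Orientations are given as [roll, pitch, yaw] about the fixed x, y, z axes, in that order (R = Rz(yaw) Ry(pitch) Rx(roll)).
In Python, from rig import sense, read_camera, finish_job gives the robot as it stands. The module is installed in compiled form; this text tells all that it offers.
- The arm moves only by the tool play_rows, never from a script. Its argument "increments" is text: rows parted by semicolons, each of 7 numbers parted by spaces: the shift along the world's x, y, z in mm, then the turn, a rotation vector about the world's x, y, z in rad, then the opening, from 0 (shut) to 1 (fully open). A call has 1 to 12 rows; each row shifts and turns the commanded pose from where the row before left it; what a row does not reach is not made up. A row lasts 1/12 s, in which the tool goes at most 41.7 mm and 7.16 degrees, less where a joint would pass 70% of its speed; a pose out of reach is approached as far as the arm can. A call is refused whole if a number of a shift passes 41.7 or a number of a turn 0.125, either way. A call with a gripper value outside its range is refused whole. The fingers move at their own pace and stop on an object; "newtons" is the grip in N (left out, the last holds). Time passes only in rows, so rows that do not move let the fingers close. It gives the time, the measured TCP pose, the force and the opening at its end, in the units of the state.
- sense(): the state, without advancing time (a new reading comes with each control period).
- read_camera(name): name is "side" or "top"; returns a dict with "frame" (400x640x3 uint8, red, green, blue), "fx", "fy", "cx", "cy" (pixels), "rvec" (rotation vector, rad) and "tvec" (3), from world to camera coordinates, as OpenCV has them. Camera axes: x right, y down, z forward; pixel columns grow to the right and rows downward; lengths in m; the calibration is good to about 2 mm. A picture is of the moment at which its call begins. There is no depth.
- finish_job(): hands the job in, once; it reports no verdict.
The state is a dict: "time_s": time; "joints": joint angles; "qvel": joint speeds; "joint_efforts": joint torques, N m; "tcp_pos": TCP position; "tool_rot": TCP orientation; "wrist_force": force on the tool from outside, world axes, zero at the start; "ft_torque": the same for the moment, N m; "grip_width": finger opening in m.
Only numpy, scipy, OpenCV 4.12 (cv2) and the standard library are available. Lean on these libraries where they do the work, as an engineer would, in place of code of your own. Each camera call takes 0.05 s, during which the arm holds its last target. There are 200 camera calls.

## Task

Check the spring of the bench pull gauge: pull its yellow grip out until the black pointer is level with the red marker on the scale, without pulling well past it, and hold it there steadily for about two seconds. Then keep hold while you ease it gently back until it is fully home, never letting it snap back, and let go. Leave the red marker and the other things on the bench as they are.

Things in the scene. Friction and masses are not known exactly. Their poses are not given: they have to be found in the camera images.
- gauge: Pull gauge bolted to the worktop: grey base plate 270 x 96 x 10 mm, blue spring barrel (42 mm thick, x +34 to +130 mm, top at 51 mm) and a white scale bar with black graduations every 10 mm. Origin: middle of the plate's length, on the rod's line, on the worktop; z up. Its -x axis is the pull direction (away from the barrel); the scale is on its +y side.
- grip (a point): Grip point in the middle of the yellow upright plate on the rod's end, 60 mm above the worktop. Plate: 12 mm thick along the pull, 40 mm wide across it, from 20 to 80 mm height; free all round above 42 mm. The 10 mm rod (axis 30 mm up) joins it from behind. At home it is at x = -75 mm in the gauge's frame. Axes as the gauge's.
- pointer (a point): Near the tip of the thin (3 mm) black pointer that the rod carries across the scale, 26 mm above the worktop; at home it is at x = +5 mm in the gauge's frame, by the 0 graduation, 80 mm behind the grip. Moves with the grip. Axes as the gauge's.
- mark (a point): Middle of the top of the red marker, 10 mm long along the scale, clipped to the scale's outer edge, standing where the pointer is to be pulled to. Axes as the gauge's: the pointer is level with it when both have the same x in the gauge's frame.
- gauge_slide (a joint): How far the grip is pulled out, m: 0 = fully home, stop at 0.115. The spring pulls home with about 2.4 N at 0, rising to about 10 N at 0.1.
- gauge_marker (a joint): Where the red marker is set, m: the pull at which the pointer is level with its middle (35 to 95 mm). It sits stiffly.
- tape_roll: Roll of brown tape lying flat, 85 mm across, 24 mm high; origin under its centre. Bystander.
- emery_block: Brown emery block, 51 x 81 x 22 mm; origin under its centre. Bystander.
- compound_bar: Red polishing compound bar with a pale wrapper end, 33 x 85 x 31 mm; origin under its centre. Bystander.
- nut: Steel nut, 24 x 27 x 13 mm; origin under its centre. Bystander.

How it is judged (in metres and radians):
On the way:
1. the pointer is held level with the red marker, within 5 mm of its middle, for 1.2 s (x of pointer in the frame of mark between -0.005 and 0.005 m), for 1.2 s.
At the end, for the whole second after the job is handed in: The slide is fully home (within 3 mm), the red marker is within 6 mm of where it was set, and tape roll, emery block, compound bar and nut are within 20 mm of where they lay (value of joint gauge_slide below 0.003 m and distance of mark from where it was at the start of the episode below 0.006 m and distance of each of tape_roll, emery_block, compound_bar, nut from where it was at the start of the episode below 0.02 m); the robot touches nothing.
It fails at once if the grip is pulled more than 12 mm past the red marker (x of pointer in the frame of mark below -0.012 m).
It fails at once if the slide snaps back faster than 0.4 m/s (velocity of joint gauge_slide below -0.4 m/s).
It fails at once if the red marker is shifted by more than 6 mm (distance of mark from where it was at the start of the episode above 0.006 m).
It fails at once if a bystander is moved by more than 20 mm (distance of any of tape_roll, emery_block, compound_bar, nut from where it was at the start of the episode above 0.02 m).
It also fails if it takes over 38 s, if anything falls off the work surface, if the arm or the gripper's body presses on something with over 40 N, if the wrist force passes 120 N, or if a joint passes its speed limit or range.

## Working session

There is one attempt and no reset: what is moved stays moved. The work goes in short steps, Python scripts to look and compute and a tool call to move; the robot and the scene stay as the last step left them, time stands still between calls to the robot, and variables do not carry over. Pictures are saved under pics/ and viewed, about 8 in all and at most 12, crops included, and the job is handed in when it is done.

Besides the shell and the picture viewer there is one more tool, called after "Call:" as name(argument=value, ...), one argument or row to a line, values as JSON. play_rows: Moves the arm, as the interface text tells. Its arguments: {"type":"object","properties":{"increments":{"type":"string"},"newtons":{"type":"number"}},"required":["increments"]}

```bash
mkdir -p pics; cat > h.py <<'E'
import numpy as np, cv2
from rig import sense, read_camera, finish_job
def shot(n,f):
    c=read_camera(n); cv2.imwrite(f,c["frame"][:,:,::-1]); np.save(f[:-4]+'.npy',c,allow_pickle=True); return c
def ray(c,uv,z):
    R=cv2.Rodrigues(np.array(c["rvec"],float))[0]; t=np.array(c["tvec"],float).ravel()
    o=-R.T@t; d=R.T@np.array([(uv[0]-c["cx"])/c["fx"],(uv[1]-c["cy"])/c["fy"],1.])
    return o+d*(z-o[2])/d[2]
def proj(c,p):
    R=cv2.Rodrigues(np.array(c["rvec"],float))[0]; q=R@np.array(p)+np.array(c["tvec"],float).ravel()
    return np.array([c["fx"]*q[0]/q[2]+c["cx"],c["fy"]*q[1]/q[2]+c["cy"]])
E
python3 - <<'E'
from h import *
a=shot("top","pics/t0.png"); b=shot("side","pics/s0.png")
for c in(a,b):
    R=cv2.Rodrigues(np.array(c["rvec"]))[0]; print(c["fx"],-R.T@np.array(c["tvec"]).ravel(),R[2])
print(sense())
E
```

```text
390.70712859214325 [ 0.37454081 -0.05022472  1.06631097] [ 0.10161264  0.0209914  -0.99460255]
449.5990581057173 [ 0.29150619 -0.73094689  0.65184492] [ 0.19091195  0.74358288 -0.64080974]
{'time_s': 0.1, 'joints': array([ 6.27497983e+01,  1.48538246e+01,  8.80042945e+01, -1.78915505e-03,
        7.72346274e+01, -1.16211827e+01]), 'qvel': array([-0.02289716, -0.04424856, -0.16308946,  0.08920273, -0.07034554,
        0.04960682]), 'joint_efforts': array([ 2.10651895e-03, -4.38205576e+01, -2.84641707e+01,  7.20457127e-02,
        3.60796857e-02, -5.29828981e-05]), 'tcp_pos': array([0.14796007, 0.52924284, 0.23491624]), 'tool_rot': array([-1.79908803e+02, -1.69743228e-02,  1.64371364e+02]), 'wrist_force': array([-0.04602367, -0.71621502, -0.17228139]), 'ft_torque': array([-0.0224235 ,  0.04266597, -0.00812783]), 'grip_width': 0.0929069957459261}
```

View pics/t0.png

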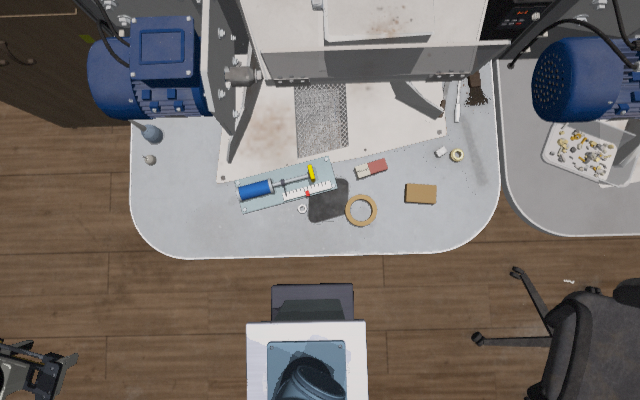

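View pics/s0.png

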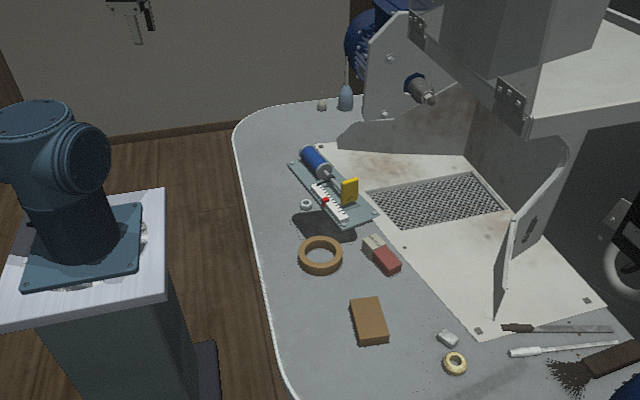

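Top view: gauge with barrel at (257,190), yellow grip (312,173), red marker (307,194), pull direction towards image right (-y world). Side view: grip (349,190), marker (325,200). Next I measure.

```bash
python3 - <<'E'
from h import *
L=lambda n:np.load(f"pics/{n}.npy",allow_pickle=True).item()
def blobs(c,lo,hi,box):
    hsv=cv2.cvtColor(c["frame"],cv2.COLOR_RGB2HSV); m=cv2.inRange(hsv,lo,hi)
    k=np.zeros_like(m); x0,y0,x1,y1=box; k[y0:y1,x0:x1]=255; m&=k
    n,l,s,ce=cv2.connectedComponentsWithStats(m)
    return m,[(s[i].tolist(),ce[i].round(2).tolist()) for i in range(1,n) if s[i,4]>4]
for n,box in(("t0",(225,150,345,220)),("s0",(270,130,390,240))):
    c=L(n)
    for nm,lo,hi in(("yel",(22,150,80),(35,255,255)),("blue",(100,150,50),(125,255,255)),("red",(0,170,100),(6,255,255))):
        m,b=blobs(c,lo,hi,box); print(n,nm,b)
        if nm!="red":
            pts=cv2.findNonZero(m); print(cv2.minAreaRect(pts))
t,s=L("t0"),L("s0")
A=cv2.resize(t["frame"][145:220,225:345],None,fx=6,fy=6,interpolation=cv2.INTER_CUBIC)
cv2.imwrite("pics/t0c.png",A[:,:,::-1])
B=cv2.resize(s["frame"][135:235,280:390],None,fx=6,fy=6,interpolation=cv2.INTER_CUBIC)
cv2.imwrite("pics/s0c.png",B[:,:,::-1])
E
```

```text
t0 yel [([308, 165, 7, 17, 73], [310.96, 172.78])]
((310.9705810546875, 172.88238525390625), (16.73495864868164, 4.365641117095947), 75.96376037597656)
t0 blue [([239, 180, 31, 20, 393], [253.89, 189.68])]
((253.79229736328125, 189.7384490966797), (13.243574142456055, 29.732263565063477), 74.74488067626953)
t0 red [([306, 191, 4, 5, 11], [307.18, 192.91])]
s0 yel [([341, 177, 17, 27, 297], [349.42, 189.2])]
((349.3323059082031, 190.01844787597656), (15.531604766845703, 26.736549377441406), 3.1798300743103027)
s0 blue [([302, 147, 24, 22, 222], [313.09, 156.0])]
((312.5, 157.00001525878906), (23.334524154663086, 12.020814895629883), 45.0)
s0 red [([322, 197, 7, 4, 16], [325.12, 198.88])]
```

View pics/t0c.png

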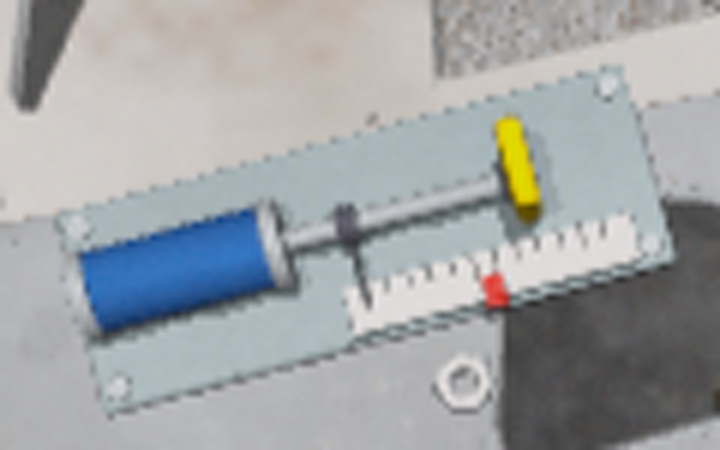

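View pics/s0c.png

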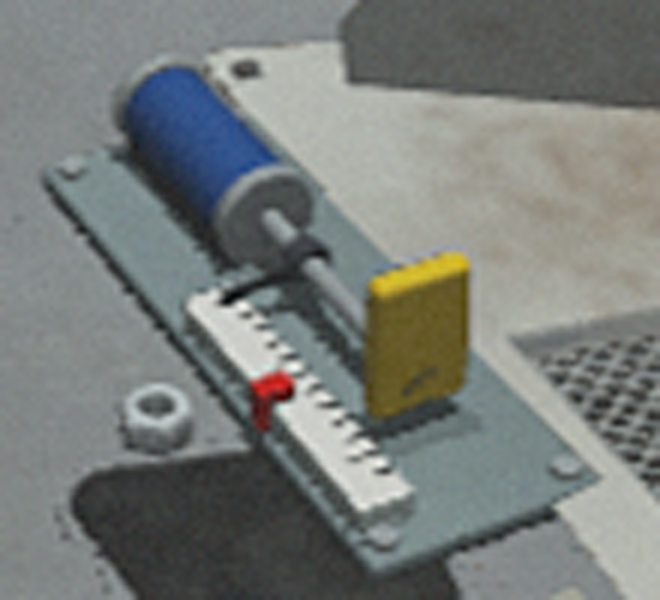

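The crops show plate corners (top crop) at about (62,210), (620,68), (672,258), (108,412), the pointer tip at (368,300) by the 0 graduation, and the marker at (495,290). In the side crop the marker's top is at about (277,382) and the yellow plate's top edge at (418,270).

```bash
python3 - <<'E'
from h import *
L=lambda n:np.load(f"pics/{n}.npy",allow_pickle=True).item()
t,s=L("t0"),L("s0")
T=lambda u,v:((u+.5)/6-.5+225,(v+.5)/6-.5+145)
S=lambda u,v:((u+.5)/6-.5+280,(v+.5)/6-.5+135)
C=np.array([ray(t,T(*p),.01) for p in((62,210),(620,68),(672,258),(108,412))])
print(C.round(4)); print("sizes",[np.linalg.norm(C[i]-C[i-1]).round(4) for i in range(4)])
d=(C[1]+C[2]-C[0]-C[3])[:2]; d/=np.linalg.norm(d); print("pull dir",d,np.degrees(np.arctan2(d[1],d[0])))
O=C.mean(0)[:2]; nrm=np.array([d[1],-d[0]]); # gauge +y: x=-d ; y=Rz90(-d)=(d1,-d0)
def G(p): q=p[:2]-O; return (-(q@d)*1000).round(1),((q@nrm)*1000).round(1)
g=lambda n,p:print(n,p.round(4),"gauge",G(p))
g("yel top t",ray(t,T(517,160),.08)); g("yel top s",ray(s,S(418,270),.08)); 
g("ptr t",ray(t,T(368,300),.026)); g("ptr s",ray(s,S(228,298),.026))
for z in(.022,.026,.03): g(f"mark t{z}",ray(t,T(495,290),z)); g(f"mark s{z}",ray(s,S(277,382),z))
g("ring t",ray(t,T(346,225),.035))
for n,uv in(("bar",(357,172)),("nut",(302,209))): g(n,ray(t,uv,.02))
E
```

```text
[[ 0.5374  0.1834  0.01  ]
 [ 0.5954 -0.0734  0.01  ]
 [ 0.5071 -0.0943  0.01  ]
 [ 0.4443  0.1631  0.01  ]]
sizes [np.float64(0.0953), np.float64(0.2633), np.float64(0.0907), np.float64(0.265)]
pull dir [ 0.22868267 -0.97350102] -76.78047230329884
yel top t [ 0.5423 -0.0269  0.08  ] gauge (np.float64(-74.5), np.float64(-4.3))
yel top s [ 0.5409 -0.024   0.08  ] gauge (np.float64(-71.4), np.float64(-3.6))
ptr t [0.4902 0.0427 0.026 ] gauge (np.float64(5.1), np.float64(30.5))
ptr s [0.4901 0.0448 0.026 ] gauge (np.float64(7.2), np.float64(30.1))
mark t0.022 [ 0.4935 -0.0141  0.022 ] gauge (np.float64(-50.9), np.float64(40.3))
mark s0.022 [ 0.4961 -0.003   0.022 ] gauge (np.float64(-40.7), np.float64(35.2))
mark t0.026 [ 0.493  -0.0142  0.026 ] gauge (np.float64(-51.0), np.float64(40.8))
mark s0.026 [ 0.4948 -0.0076  0.026 ] gauge (np.float64(-44.9), np.float64(37.5))
mark t0.03 [ 0.4926 -0.0144  0.03  ] gauge (np.float64(-51.0), np.float64(41.2))
mark s0.03 [ 0.4935 -0.0122  0.03  ] gauge (np.float64(-49.1), np.float64(39.9))
ring t [0.523 0.051 0.035] gauge (np.float64(5.7), np.float64(-3.4))
bar [ 0.5467 -0.1504  0.02  ] gauge (np.float64(-195.8), np.float64(19.7))
nut [0.4506 0.0007 0.02  ] gauge (np.float64(-26.7), np.float64(78.6))
```

Call:
play_rows(
  increments="10 -14 0 0 0 0.02 0.5;20 -28 0 0 0 0.03 0.5;20 -28 0 0 0 0.03 0.5;20 -28 0 0 0 0.03 0.5;20 -28 0 0 0 0.03 0.5;20 -28 0 0 0 0.03 0.5;20 -28 0 0 0 0.03 0.5;20 -28 0 0 0 0.03 0.5;20 -28 0 0 0 0.03 0.5;20 -28 0 0 0 0.03 0.5;20 -28 0 0 0 0.03 0.5;20 -28 0 0 0 0.03 0.5",
)

```text
time_s: 1.1
tcp_pos: [0.3786, 0.2061, 0.2355]
tool_rot: [-180.0, -0.0, -175.5]
wrist_force: [0.7, 0.1, -0.0]
grip_width: 0.0464
```

Call:
play_rows(
  increments="20 -28 0 0 0 0.03 0.5;20 -28 0 0 0 0.03 0.5;20 -28 -5 0 0 0.03 0.5;20 -28 -10 0 0 0.03 0.5;20 -28 -10 0 0 0.03 0.5;20 -28 -15 0 0 0.003 0.5;20 -28 -15 0 0 0 0.5;14 -20 -10 0 0 0 0.5;10 -14 -5 0 0 0 0.5;0 0 0 0 0 0 0.5;0 0 0 0 0 0 0.5",
)

```text
time_s: 2.02
tcp_pos: [0.5419, -0.0224, 0.1652]
tool_rot: [179.9, -0.1, -166.9]
wrist_force: [-0.4, 0.1, -0.2]
grip_width: 0.0464
```

```bash
python3 - <<'E'
from h import *
b=shot("side","pics/s1.png"); a=shot("top","pics/t1.png"); s=sense();print(s['time_s'],s['tcp_pos'],s['tool_rot'],s['grip_width'],s['wrist_force'])
A=cv2.resize(a["frame"][110:230,225:385],None,fx=2.5,fy=2.5); B=cv2.resize(b["frame"][80:240,260:420],None,fx=2.5,fy=2.5)
A=cv2.copyMakeBorder(A,0,100,0,0,cv2.BORDER_CONSTANT)
cv2.imwrite("pics/c1.png",np.hstack([A,B])[:,:,::-1])
E
```

```text
2.1167 [ 0.54163245 -0.02126151  0.16610793] [ 1.79970886e+02 -2.74823859e-04 -1.66775851e+02] 0.046635243507456285 [-0.11472923  0.42725891  0.81085987]
```

View pics/c1.png

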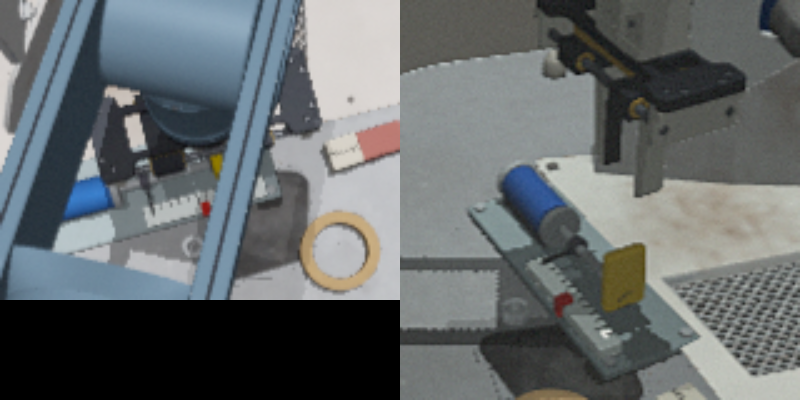

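Side crop: the fingers straddle the yellow plate, one each side along the pull. The marker and scale stay visible. I lower and grip.

Call:
play_rows(
  increments="0 -3 -10 0 0 0 0.5;0 0 -14 0 0 0 0.5;0 0 -14 0 0 0 0.5;0 0 -14 0 0 0 0.5;0 0 -14 0 0 0 0.5;0 0 -13 0 0 0 0.5;0 0 -12 0 0 0 0.5;0 0 -8 0 0 0 0.5;0 0 -5 0 0 0 0.5;0 0 0 0 0 0 0.5;0 0 0 0 0 0 0.5",
)

```text
time_s: 3.03
tcp_pos: [0.5422, -0.025, 0.0619]
tool_rot: [-180.0, 0.0, -166.8]
wrist_force: [-0.2, -0.4, -0.6]
grip_width: 0.0464
```

Call:
play_rows(
  increments="0 0 0 0 0 0 0.35;0 0 0 0 0 0 0.25;0 0 0 0 0 0 0.15;0 0 0 0 0 0 0.1;0 0 0 0 0 0 0;0 0 0 0 0 0 0;0 0 0 0 0 0 0;0 0 0 0 0 0 0",
  newtons=35,
)

```text
time_s: 3.7
tcp_pos: [0.5426, -0.0267, 0.0619]
tool_rot: [-179.9, 0.0, -166.8]
wrist_force: [1.1, -5.6, 0.9]
grip_width: 0.0119
```

```bash
python3 - <<'E'
from h import *
b=shot("side","pics/s2.png"); s=sense();print(s['time_s'],s['tcp_pos'],s['tool_rot'],s['grip_width'],s['wrist_force'])
B=cv2.resize(b["frame"][135:235,280:390],None,fx=6,fy=6,interpolation=cv2.INTER_CUBIC)
cv2.imwrite("pics/c2.png",B[:,:,::-1])
E
```

```text
3.75 [ 0.54263391 -0.0266889   0.06190599] [-1.79876042e+02  2.41309533e-02 -1.66792488e+02] 0.01179670169313937 [ 0.88525425 -6.26748984 -0.22922236]
```

View pics/c2.png

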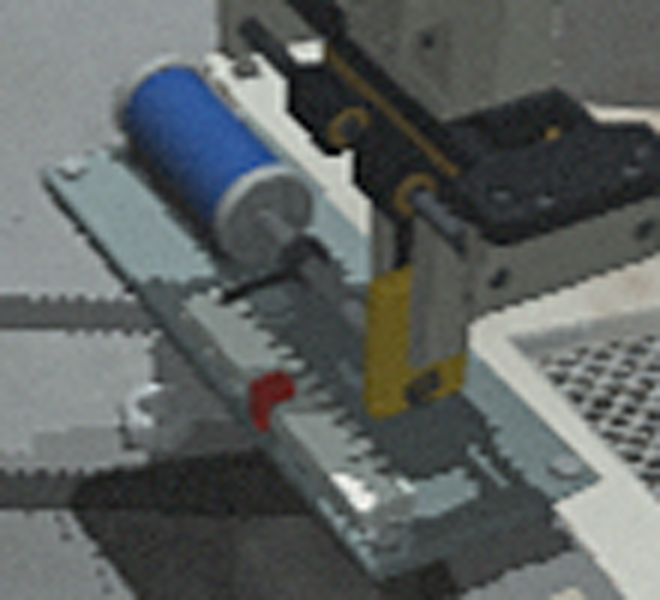

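Grip made (11.9 mm) with the slide still home; the pointer tip is at (228,298) in the crop, unchanged. I pull most of the way, then check.

Call:
play_rows(
  increments="0.5 -2 0 0 0 0 0;0.9 -3.9 0 0 0 0 0;0.9 -3.9 0 0 0 0 0;0.9 -3.9 0 0 0 0 0;0.9 -3.9 0 0 0 0 0;0.9 -3.9 0 0 0 0 0;0.9 -3.9 0 0 0 0 0;0.9 -3.9 0 0 0 0 0;0.9 -3.9 0 0 0 0 0;0.9 -3.9 0 0 0 0 0;0.9 -3.9 0 0 0 0 0;0.9 -3.9 0 0 0 0 0",
)

```text
time_s: 4.75
tcp_pos: [0.5529, -0.07, 0.0618]
tool_rot: [180.0, 0.0, -166.8]
wrist_force: [0.8, 6.8, 4.6]
grip_width: 0.0118
```

Call:
play_rows(
  increments="0.5 -2 0 0 0 0 0;0 0 0 0 0 0 0;0 0 0 0 0 0 0",
)

```text
time_s: 5.0
tcp_pos: [0.5535, -0.0721, 0.0618]
tool_rot: [180.0, 0.0, -166.8]
wrist_force: [0.5, 6.2, 3.5]
grip_width: 0.012
```

```bash
python3 - <<'E'
from h import *
b=shot("side","pics/s3.png"); a=shot("top","pics/t3.png"); s=sense();print(s['time_s'],s['tcp_pos'],s['tool_rot'],s['grip_width'],s['wrist_force'])
d=np.array([.2287,-.9735]); print("pull",(s['tcp_pos'][:2]-[.5426,-.0267])@d)
B=cv2.resize(b["frame"][165:240,300:385],None,fx=8,fy=8,interpolation=cv2.INTER_CUBIC)
cv2.imwrite("pics/c3.png",B[:,:,::-1])
E
```

```text
5.1 [ 0.55345496 -0.07204516  0.06181377] [ 1.79971069e+02  4.81428956e-02 -1.66825841e+02] 0.011910422444633204 [0.70195234 6.44847944 4.49385872]
pull 0.046626044249457314
```

View pics/c3.png

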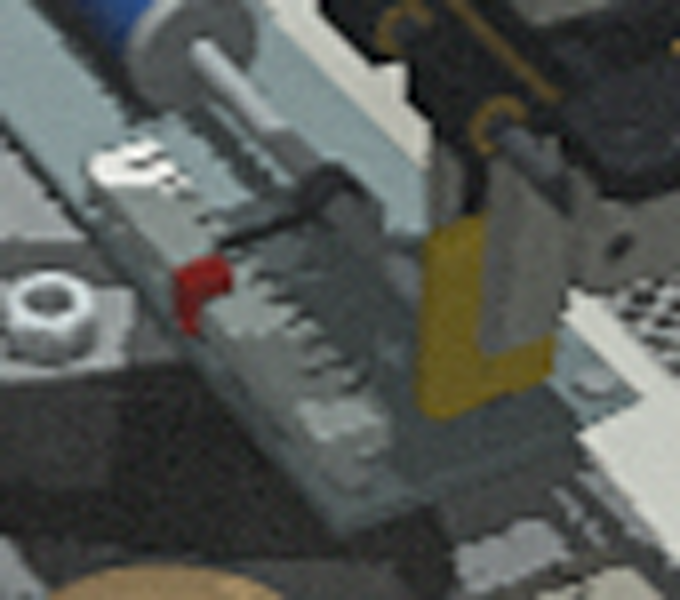

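Side crop: pointer tip at about (225,247), still about 9 mm short of the marker, whose top middle is at (207,272). That agrees with the top-view estimate of a 56 mm pull (46.6 mm now).

Call:
play_rows(
  increments="0.5 -2 0 0 0 0 0;0.7 -2.9 0 0 0 0 0;0.6 -2.6 0 0 0 0 0;0.3 -1.2 0 0 0 0 0;0 0 0 0 0 0 0;0 0 0 0 0 0 0",
)

```text
time_s: 5.6
tcp_pos: [0.5555, -0.0806, 0.0618]
tool_rot: [180.0, 0.0, -166.8]
wrist_force: [1.5, 7.2, 3.8]
grip_width: 0.0121
```

```bash
python3 - <<'E'
from h import *
b=shot("side","pics/s4.png"); a=shot("top","pics/t4.png"); s=sense();print(s['time_s'],s['tcp_pos'],s['grip_width'],s['wrist_force'])
d=np.array([.2287,-.9735]); print("pull",(s['tcp_pos'][:2]-[.5426,-.0267])@d)
B=cv2.resize(b["frame"][175:225,305:355],None,fx=11,fy=11,interpolation=cv2.INTER_CUBIC)
# overlay: gauge cross-lines (constant x) at pull 50,56,62 through z=.026
O=(np.array([.5374+.5954+.5071+.4443,.1834-.0734-.0943+.1631])/4); n=np.array([d[1],-d[0]])
for x,z,y in((-51,.026,30),(-51,.03,40),(5,.026,30)):
    p=O-d*x/1e3+n*y/1e3; uv=proj(b,[*p,z]); print(x,uv,(uv-[305,175]+.5)*11-.5)
cv2.imwrite("pics/c4.png",B[:,:,::-1])
E
```

```text
5.7 [ 0.55548915 -0.08050313  0.06182188] 0.011859094276037742 [0.99103389 7.06907805 4.61727145]
pull 0.055325092423969977
-51 [330.15183732 198.78027219] [281.67021048 266.58299412]
-51 [326.12237711 198.76449682] [237.34614825 266.40946507]
5 [318.08280666 184.76979815] [148.91087326 112.46777963]
```

View pics/c4.png

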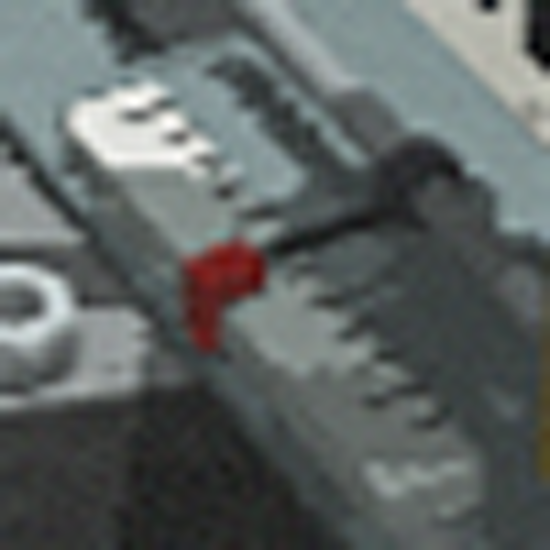

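The pointer runs into the marker in the side crop, its tip hidden behind it. I check the pull numerically from the yellow plate's and pointer's movement between pictures.

```bash
python3 - <<'E'
from h import *
L=lambda n:np.load(f"pics/{n}.npy",allow_pickle=True).item()
d=np.array([.2287,-.9735])
O=(np.array([.5374+.5954+.5071+.4443,.1834-.0734-.0943+.1631])/4); n=np.array([d[1],-d[0]])
def bestpull(img0,img1,y0,y1,x0,x1,z,c):
    # warp-free: template patch at home found again by normalised correlation
    T=cv2.cvtColor(img0,cv2.COLOR_RGB2GRAY)[y0:y1,x0:x1]; I=cv2.cvtColor(img1,cv2.COLOR_RGB2GRAY)
    r=cv2.matchTemplate(I[y0-2:y1+40,x0-2:x1+40],T,cv2.TM_CCOEFF_NORMED); _,v,_,l=cv2.minMaxLoc(r); return np.array(l)-2,v
for k in("s2","s3","s4"):
    c=L(k); hsv=cv2.cvtColor(c["frame"],cv2.COLOR_RGB2HSV); m=cv2.inRange(hsv,(22,130,50),(35,255,255)); m[:,:330]=0;m[:,385:]=0;m[:165]=0;m[240:]=0
    p=cv2.findNonZero(m)[:,0,:].astype(float)
    # left edge (x min) and lowest point at z=.02: bottom-left corner
    xl=np.percentile(p[:,0],2); q=p[p[:,0]<xl+4]; yb=q[:,1].max()
    g=ray(c,(xl,yb+.5),.02); q=g[:2]-O
    print(k,xl,yb,"corner gauge x %.1f y %.1f"%(-(q@d)*1e3,(q@n)*1e3))
    rm=cv2.inRange(hsv,(0,150,60),(8,255,255)); rm[:,:310]=0; rm[:,340:]=0;rm[:185]=0;rm[215:]=0
    print("  red centroid",cv2.findNonZero(rm)[:,0].mean(0))
# dark pointer pixels in s4 & s3 & s2: rows' darkest per column
for k in("s2","s3","s4"):
    c=L(k); g=cv2.cvtColor(c["frame"],cv2.COLOR_RGB2GRAY).astype(int)
    cols=range(316,332) if k=="s2" else range(326,342)
    out=[]
    for u in cols:
        lo,hi=(175,190) if k=="s2" else (188,203)
        v=lo+int(np.argmin(g[lo:hi,u])); X=ray(c,(u,v),.028); q=X[:2]-O
        out.append((u,v,int(g[v,u]),int(-(q@d)*1e3),int((q@n)*1e3)))
    print(k,out)
E
```

```text
s2 341.0 204.0 corner gauge x -72.7 y 15.2
  red centroid [324.75       200.35714286]
s3 352.0 216.0 corner gauge x -117.0 y 14.3
  red centroid [324.56 199.96]
s4 354.0 219.0 corner gauge x -126.9 y 15.5
  red centroid [324.64 200.44]
s2 [(316, 177, 36, 30, 21), (317, 177, 40, 29, 19), (318, 184, 15, 5, 30), (319, 184, 28, 4, 28), (320, 183, 22, 6, 24), (321, 182, 34, 8, 20), (322, 182, 31, 7, 18), (323, 182, 25, 6, 16), (324, 181, 33, 8, 12), (325, 181, 26, 7, 10), (326, 181, 27, 6, 8), (327, 180, 34, 8, 5), (328, 180, 36, 7, 3), (329, 181, 34, 3, 2), (330, 175, 43, 22, -10), (331, 175, 34, 20, -12)]
s3 [(326, 201, 43, -55, 42), (327, 200, 46, -53, 39), (328, 195, 24, -39, 29), (329, 195, 31, -40, 27), (330, 195, 37, -41, 25), (331, 194, 30, -39, 21), (332, 194, 32, -40, 19), (333, 193, 40, -38, 16), (334, 193, 29, -39, 14), (335, 193, 36, -40, 12), (336, 192, 32, -38, 8), (337, 192, 32, -39, 6), (338, 191, 35, -37, 2), (339, 191, 38, -38, 0), (340, 189, 41, -33, -4), (341, 188, 40, -31, -8)]
s4 [(326, 201, 46, -55, 42), (327, 200, 46, -53, 39), (328, 200, 38, -54, 37), (329, 197, 59, -46, 30), (330, 197, 31, -47, 28), (331, 197, 22, -48, 26), (332, 196, 34, -46, 23), (333, 196, 33, -47, 21), (334, 196, 26, -48, 19), (335, 195, 39, -46, 15), (336, 195, 28, -47, 13), (337, 195, 24, -48, 11), (338, 195, 29, -49, 9), (339, 194, 33, -47, 6), (340, 194, 33, -49, 4), (341, 192, 34, -44, -1)]
```

Pointer and plate shifts give a pull of about 54 to 54.5 mm against a marker estimate of 56 mm, and the red marker hasn't moved. I nudge 1 mm and hold 3 s.

Call:
play_rows(
  increments="0.3 -1.2 0 0 0 0 0;0 0 0 0 0 0 0;0 0 0 0 0 0 0;0 0 0 0 0 0 0;0 0 0 0 0 0 0;0 0 0 0 0 0 0;0 0 0 0 0 0 0;0 0 0 0 0 0 0;0 0 0 0 0 0 0;0 0 0 0 0 0 0;0 0 0 0 0 0 0;0 0 0 0 0 0 0",
)

```text
time_s: 6.7
tcp_pos: [0.5558, -0.0816, 0.0618]
tool_rot: [179.9, 0.0, -166.8]
wrist_force: [1.0, 6.7, 4.1]
grip_width: 0.012
```

Call:
play_rows(
  increments="0 0 0 0 0 0 0;0 0 0 0 0 0 0;0 0 0 0 0 0 0;0 0 0 0 0 0 0;0 0 0 0 0 0 0;0 0 0 0 0 0 0;0 0 0 0 0 0 0;0 0 0 0 0 0 0;0 0 0 0 0 0 0;0 0 0 0 0 0 0;0 0 0 0 0 0 0;0 0 0 0 0 0 0",
)

```text
time_s: 7.7
tcp_pos: [0.5558, -0.0817, 0.0618]
tool_rot: [180.0, 0.0, -166.8]
wrist_force: [0.9, 6.3, 3.7]
grip_width: 0.0119
```

Call:
play_rows(
  increments="0 0 0 0 0 0 0;0 0 0 0 0 0 0;0 0 0 0 0 0 0;0 0 0 0 0 0 0;0 0 0 0 0 0 0;0 0 0 0 0 0 0;0 0 0 0 0 0 0;0 0 0 0 0 0 0;0 0 0 0 0 0 0;0 0 0 0 0 0 0;0 0 0 0 0 0 0;0 0 0 0 0 0 0",
)

```text
time_s: 8.7
tcp_pos: [0.5557, -0.0816, 0.0618]
tool_rot: [179.9, 0.0, -166.8]
wrist_force: [0.4, 6.4, 4.8]
grip_width: 0.0117
```

```bash
python3 - <<'E'
from h import *
b=shot("side","pics/s5.png"); s=sense(); d=np.array([.2287,-.9735]); print(s['time_s'],"pull",(s['tcp_pos'][:2]-[.5426,-.0267])@d,s['wrist_force'])
B=cv2.resize(b["frame"][175:215,305:365],None,fx=12,fy=12,interpolation=cv2.INTER_CUBIC)
cv2.imwrite("pics/c5.png",cv2.convertScaleAbs(B[:,:,::-1],alpha=1.7))
E
```

```text
8.75 pull 0.05649076663848821 [1.37625266 6.82534349 4.52307055]
```

View pics/c5.png

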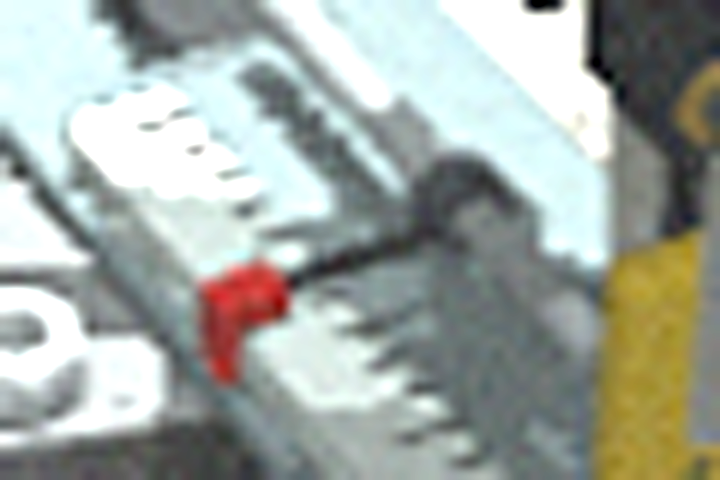

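The pointer at (295,278) points at the middle of the marker's top (245,293), so they are level, and it has been held for 3 s. I ease it home at about 36 mm/s.

Call:
play_rows(
  increments="-0.3 1.2 0 0 0 0 0;-0.7 2.9 0 0 0 0 0;-0.7 2.9 0 0 0 0 0;-0.7 2.9 0 0 0 0 0;-0.7 2.9 0 0 0 0 0;-0.7 2.9 0 0 0 0 0;-0.7 2.9 0 0 0 0 0;-0.7 2.9 0 0 0 0 0;-0.7 2.9 0 0 0 0 0;-0.7 2.9 0 0 0 0 0;-0.7 2.9 0 0 0 0 0;-0.7 2.9 0 0 0 0 0",
)

```text
time_s: 9.75
tcp_pos: [0.5479, -0.049, 0.0618]
tool_rot: [-180.0, 0.1, -166.8]
wrist_force: [2.4, 3.7, 3.1]
grip_width: 0.0118
```

Call:
play_rows(
  increments="-0.7 2.9 0 0 0 0 0;-0.7 2.9 0 0 0 0 0;-0.7 2.9 0 0 0 0 0;-0.7 2.9 0 0 0 0 0;-0.7 2.9 0 0 0 0 0;-0.7 2.9 0 0 0 0 0;-0.5 2 0 0 0 0 0;-0.4 1.5 0 0 0 0 0;-0.3 1.2 0 0 0 0 0;-0.2 1 0 0 0 0 0;0 0 0 0 0 0 0;0 0 0 0 0 0 0",
)

```text
time_s: 10.75
tcp_pos: [0.5425, -0.0268, 0.0619]
tool_rot: [-179.9, 0.1, -166.8]
wrist_force: [4.0, -1.1, 2.7]
grip_width: 0.012
```

Back at the home pose, resting on the stop (net force now -1 N). I release slowly and back off upward.

Call:
play_rows(
  increments="-0.2 0.8 0 0 0 0 0;0 0 0 0 0 0 0;0 0 0 0 0 0 0.15;0 0 0 0 0 0 0.2;0 0 0 0 0 0 0.3;0 0 0 0 0 0 0.4;0 0 0 0 0 0 0.5;0 0 0 0 0 0 0.5;0 0 0 0 0 0 0.5",
)

```text
time_s: 11.5
tcp_pos: [0.5413, -0.025, 0.0615]
tool_rot: [180.0, -0.0, -166.8]
wrist_force: [-0.1, -0.7, 0.1]
grip_width: 0.0451
```

Call:
play_rows(
  increments="0 0 5 0 0 0 0.5;0 0 10 0 0 0 0.5;0 0 20 0 0 0 0.5;0 0 25 0 0 0 0.5;0 0 25 0 0 0 0.5;0 0 25 0 0 0 0.5;0 0 20 0 0 0 0.5;-8 10 15 0 0 0 0.5;-10 14 10 0 0 0 0.5;0 0 0 0 0 0 0.5;0 0 0 0 0 0 0.5;0 0 0 0 0 0 0.5",
)

```text
time_s: 12.5
tcp_pos: [0.5238, -0.0014, 0.2168]
tool_rot: [-180.0, 0.0, -166.8]
wrist_force: [0.6, -0.4, -0.1]
grip_width: 0.0469
```

```bash
python3 - <<'E'
from h import *
b=shot("side","pics/s6.png"); s=sense(); print(s['time_s'],s['tcp_pos'],s['wrist_force'],s['grip_width'])
cv2.imwrite("pics/c6.png",cv2.resize(b["frame"][120:360,260:460],None,fx=2.5,fy=2.5)[:,:,::-1])
hsv=cv2.cvtColor(b["frame"],cv2.COLOR_RGB2HSV)
m=cv2.inRange(hsv,(22,130,50),(35,255,255)); m[:,:330]=0;m[:,385:]=0;m[:165]=0;m[240:]=0;print(cv2.boundingRect(m))
s0=np.load("pics/s0.npy",allow_pickle=True).item()["frame"]
for n,(x0,y0,x1,y1) in dict(tape=(292,230,348,280),emery=(345,290,395,350),bar=(358,228,406,280),nut=(298,195,316,213),mark=(318,192,334,208)).items():
    T=cv2.cvtColor(s0[y0:y1,x0:x1],cv2.COLOR_RGB2GRAY); I=cv2.cvtColor(b["frame"][y0-8:y1+8,x0-8:x1+8],cv2.COLOR_RGB2GRAY)
    _,v,_,l=cv2.minMaxLoc(cv2.matchTemplate(I,T,cv2.TM_CCOEFF_NORMED)); print(n,np.array(l)-8,round(v,2))
E
```

```text
12.55 [ 0.52362724 -0.00149463  0.21626355] [-0.07252122 -0.34837919 -0.50380359] 0.04641282976021765
(341, 177, 17, 27)
tape [0 0] 0.99
emery [0 0] 0.99
bar [0 0] 0.98
nut [0 2] 0.43
mark [0 0] 0.72
```

View pics/c6.png

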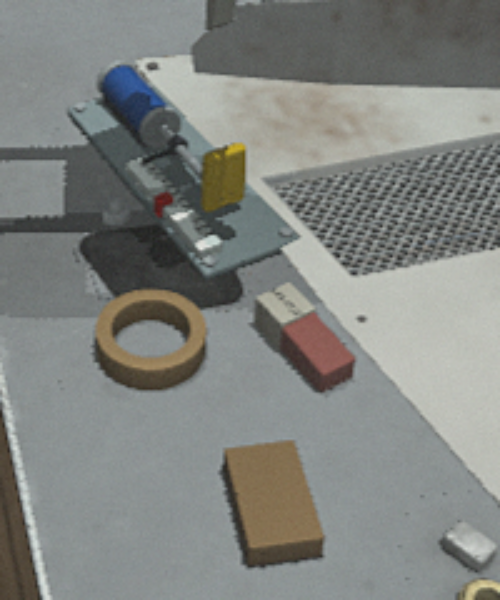

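The final crop shows the grip home, with its yellow box at (341,177,17,27) exactly as at the start. The marker and the other things are in place; the nut is only in shadow. I hand the job in.

```bash
python3 -c "from rig import finish_job; print(finish_job())"
```

```text
the job is handed in; nothing more can be done
None
```

I pulled the gauge's grip out about 56 mm until the pointer was level with the red marker, and held it there for about 3 s. I then eased it home at about 36 mm/s, let go, backed the gripper clear and handed the job in at about 12.6 s.

- **Level with the marker:** the estimates differ a little. The tool had moved 56.5 mm and the top view put the marker at 56 mm. The movement seen in the pictures suggested about 1 mm less pull than the tool showed. The side view alone could be off by about 3 mm because the marker's height isn't known exactly. All of this is inside the 5 mm limit.
- **At the end:** in the side picture the yellow grip's outline was exactly where it was at the start, and the wrist force was about zero.
- **Bystanders and marker:** the tape roll, emery block and compound bar showed no shift, and neither did the marker, though its match was weaker (0.72).
- **Weak check:** the nut's match was poor (0.43, about 2 pixels off) because it lay in the arm's shadow. It looked in place by eye, and the arm never came near it.

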